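Lock the drive hatch of the packing machine

ROBOT

A 7-joint arm with a two-finger parallel gripper is mounted at the origin on the work surface. World frame = base frame: x ahead of the robot, y to its left, z up, the work surface at z = 0. Lengths are in m, angles in rad, forces in N, time in s.
With the tool pointing down it reaches from about 0.4 to 0.925 m from the base axis. Payload 4.1 kg.
Tool frame: the origin (TCP) lies midway between the tips of the shut fingers; the grasp point (between the pads) lies 19 mm behind it; z points along the fingers, y is the line along which they close (so a half turn about z gives the same grasp; the last joint's range is limited). The gripper opens to 85 mm and grips with 20 to 120 N. Pads are 22 mm wide; open, the fingers measure 114 mm over their backs; the gripper's body (76 mm by 85 mm) begins 54 mm behind the grasp point. The pads swing forward as they close: fully open they stand 13 mm farther back than shut.
Start: joints at [-1.303, 0.398, 0.045, 1.537, -0.019, 1.207, -0.051], TCP at [0.233, 0.607, 0.193] pointing down, gripper open.
Joint ranges: [-2.82, 2.82], [-0.49, 2.23], [-1.37, 1.46], [0, 2.46], [-1.36, 4.5], [0.23, 2], [-2.94, 2.94]. Speed limits (rad/s): [2.57, 2.57, 3.14, 3.14, 3.14, 3.14, 3.14].

INTERFACE

Orientations are given as a unit quaternion [w, x, y, z].
In Python, from rig import robot, optics gives the robot as it stands.
- The arm moves only by the shell command python3 -m inch 'ROWS' [FORCE]. ROWS is JSON, a list that holds one entry, the list of rows, each a list of 7 numbers: the turn, a rotation vector about the tool's x, y, z in rad, then the shift along the tool's x, y, z in cm, then the finger opening in cm, from 0 to 8.54. A call has 1 to 12 rows; each row shifts and turns the commanded pose from where the row before left it, along the tool's axes as they then stand; what a row does not reach is not made up. A row lasts 1/12 s, in which the tool goes at most 41.7 mm and 7.16 degrees, less where a joint would pass 70% of its speed; a pose out of reach is approached as far as the arm can. A call with a gripper value outside its range is refused whole. The fingers move at their own pace and stop on an object; FORCE is the grip in N (left out, the last holds). Time passes only in rows, so rows that do not move let the fingers close. It gives the time, the measured TCP pose, the force, the opening and the grip force at its end, in the units of the state.
- robot.read_state(): the state, without advancing time (a new reading comes with each control period).
- optics.read_camera(name): name is "side" or "top" or "wrist"; returns the picture (384x512x3 uint8, red, green, blue); there is no depth.
- optics.calibration(name): a dict with "K" (3x3 intrinsics, pixels), "R" (3x3) and "t" (3): a world point X has camera coordinates R X + t. Camera axes: x right, y down, z forward; pixel columns grow to the right and rows downward; lengths in m; the calibration is good to about 2 mm. A picture is of the moment at which its call begins: read the wrist's pose just before it. calibration takes no time and is no camera call; for the wrist camera it gives the pose at the moment of the call.
- robot.hand_in(): hands the job in; it is judged then, once.
The state is a dict: "clock": time; "qpos": joint angles; "qvel": joint speeds; "joint_efforts": joint torques, N m; "ee_pos": TCP position; "eef_rot": TCP orientation; "wrist_force": force on the tool from outside, world axes, zero at the start; "wrist_torque": the same for the moment, N m; "width": finger opening in m; "gripper_force": force on a finger pad.
Only numpy, scipy, OpenCV 4.12 (cv2) and the standard library are available. Lean on these libraries where they do the work, as an engineer would, in place of code of your own. Each camera call takes 0.05 s, during which the arm holds its last target. There are 200 camera calls.

TASK

The hatch on the packing machine's drive housing has been left open. Gently swing the lid down onto its rubber seal, then press it down against the seal with light force and, while it is down, turn the wing knob clockwise until the hidden tongue is behind the front frame edge and the nose of the wing points square at that edge, so that the lid stays shut when you let go. Never force the lid or the tongue against the frame, and leave the cakes and the jar where they are.

Things in the scene. Friction and masses are not known exactly. Their poses are not given: they have to be found in the camera images.
- housing: Steel drive housing fixed on the table, 240 x 240 mm, walls 85 mm high, open at the top under the hatch. Origin: centre of its underside. Its x axis points from the front (knob side, toward the robot) to the back, where a fixed roller bed up to 75 mm high runs on to x = 280 mm; y to the left, z up. Yaw differs each time.
- hatch_frame: Fixed steel frame round the opening, axes as the housing; origin 92 mm above the housing's, at the frame's nominal top. Front bar along y; its inner lip (x = -73 to -63 mm, 7 mm thick) is the frame edge for the tongue and the lid's stop. The bar is adjustable: its true height is 0 to 12 mm below nominal, new each time, not measured. More than 14 N on the frame damages it.
- lid (a joint): Angle of the hatch lid (rad): shut and latched is -0.08 to 0.015 (depends on the bar's true height), grows as the front edge rises; starts at 0.5 to 0.85. Aluminium plate 185 mm (front to back) x 222 x 6 mm, about 0.2 kg. The hinge, along the housing's y axis at the back, is sprung to balance the lid and has enough friction (0.12 N m) for it to stay where it is left.
- hinge (a point): Point on the lid's hinge line, mid width, level with the lid's underside; z is the lid's outward normal, x runs along the lid away from its front edge. Lowered, the lid meets two sprung rubber pads (left and right, 125 to 145 mm from the hinge line, their tops 6 to 7.5 mm above the frame's nominal top) and lies ajar on them at 0.02 to 0.06 rad.
- lid_edge (a point): Point on the lid's upper face, mid width, 180 mm from the hinge line (5 mm short of the front edge). From ajar, the force needed on the knob climbs about 0.6 N per mm, to 4 to 14 N at the lid's hard stop on the front bar, where it climbs steeply. A tool that grips the wing should tilt along with the lid, or it resists. Let go unlatched, the lid springs ajar again.
- knob (a joint): Angle of the wing knob (rad), 0 to 1.75, grows clockwise seen from above. At 0 nose and tongue point along the housing's -y (along the frame edge), at 1.57 along -x, square to the edge. Starts at 0.02 to 0.25. Friction about 0.08 N m.
- wing (a point): Grip point on the knob's axis, 30 mm above the lid's upper face, 130 mm from the hinge line, mid width. The wing is an upright black bar 46 mm long, 12 mm thick, from 8 to 40 mm above the lid's upper face, on a round boss 34 mm across and 8 mm high. z: the lid's normal; y: along the wing, -y toward the nose.
- nose (a point): Tip of the wing's nose, a block 8 mm thick on one end of the wing, 32 mm from the knob's axis. Hidden under the lid right below the nose is the tongue: 12 mm wide, 5 mm thick, reaching 33 mm from the axis, upper face 9 mm below the lid's underside. It passes under the front bar only with the lid within about 1.5 mm of its hard stop; else it jams on the bar at about 0.4 rad.
- cake_a: Bystander: iced cake in a paper case, 94 mm across, 90 mm high. Origin: centre of underside.
- cake_b: Bystander: as cake_a, in a paler case.
- jar: Bystander: jar 60 mm across, 90 mm high. Origin: centre of underside.

How it is judged:
On the way, in this order (a step that is already met when the one before it is completed fails the run):
1. the lid is down on its seal (below 0.1 rad) with the tongue still turned clear (below 0.5 rad) (value of joint lid below 0.1 rad and value of joint knob below 0.5 rad), for 0.1 s.
2. the tongue is behind the frame edge: lid below 0.02 rad and knob beyond 1.2 rad (value of joint lid below 0.02 rad and value of joint knob above 1.2 rad), for 0.2 s.
At the end, for the whole second after the job is handed in: The lid is shut (below 0.02 rad) and at rest, held down against its seal by the tongue behind the front frame edge, with the knob beyond 1.2 rad (nose within about 20 degrees of square to the edge), and the robot has let go (all of step 2 and linear speed of lid below 0.02 m/s); the robot touches nothing.
It fails at once if lid, knob or tongue presses on the frame with more than 14 N (contact force between lid and hatch_frame above 14 N).
It fails at once if the cake_a is pushed more than 25 mm or tipped (distance of cake_a from where it was at the start of the episode above 0.025 m or angle between cake_a's own z axis and vertical above 0.3 rad).
It fails at once if the cake_b is pushed more than 25 mm or tipped (distance of cake_b from where it was at the start of the episode above 0.025 m or angle between cake_b's own z axis and vertical above 0.3 rad).
It fails at once if the jar is pushed more than 25 mm or tipped (distance of jar from where it was at the start of the episode above 0.025 m or angle between jar's own z axis and vertical above 0.3 rad).
It also fails if it takes over 70 s, if anything falls off the work surface, if the arm or the gripper's body presses on something with over 40 N, if the wrist force passes 120 N, or if a joint passes its speed limit or range.

## Working session

There is one attempt and no reset: what is moved stays moved. The work goes in short steps, Python scripts to look and compute and a shell command to move; the robot and the scene stay as the last step left them, time stands still between calls to the robot, and variables do not carry over. Pictures are saved under pics/ and viewed, at most 10 in all, crops included, and the job is handed in when it is done.

```bash
ls; mkdir -p pics; python3 - <<'E'
from rig import robot, optics
import cv2, numpy as np
s=robot.read_state(); print(s)
a=[]
for n in ["side","top","wrist"]:
    c=optics.calibration(n); im=optics.read_camera(n); print(n,c)
    cv2.imwrite(f"pics/{n}0.png",im[:,:,::-1])
    a.append(im[:,:,::-1])
E
```

```text
pics
{'clock': 0.0, 'qpos': array([-1.3030199 ,  0.39919973,  0.04506017,  1.53788914, -0.01869394,
        1.20690576, -0.05068066]), 'qvel': array([ 9.38852667e-04,  6.35266360e-05, -7.21399433e-04, -8.76385956e-04,
        8.86590412e-04,  1.91608948e-03,  1.51512193e-03]), 'joint_efforts': array([ 8.52312746e-05, -4.75134230e+01,  1.36491202e+00, -2.54220879e+01,
        1.17210404e-02,  9.44820174e-03,  6.08293448e-06]), 'ee_pos': array([0.23284048, 0.60609636, 0.19165502]), 'eef_rot': array([-1.04904706e-04,  1.82308247e-01,  9.83240928e-01, -9.84615432e-04]), 'wrist_force': array([-0.40421689,  0.29468089,  0.5066247 ]), 'wrist_torque': array([-0.02933941,  0.02413047, -0.02388847]), 'gripper_force': 0.0, 'width': 0.08552065315047302}
side {'K': array([[405.32662413,   0.        , 255.30759172],
       [  0.        , 405.32662413, 188.29971875],
       [  0.        ,   0.        ,   1.        ]]), 'R': array([[ 0.97006821, -0.24281584, -0.00285306],
       [-0.19094041, -0.75545745, -0.62675817],
       [ 0.15003145,  0.60854294, -0.77920861]]), 't': array([-0.57586658,  0.22290755,  0.78924827])}
top {'K': array([[364.43462973,   0.        , 257.87428624],
       [  0.        , 364.43462973, 196.26436276],
       [  0.        ,   0.        ,   1.        ]]), 'R': array([[-2.03169752e-04, -9.99980884e-01,  6.17977169e-03],
       [-9.91921235e-01, -5.82411183e-04, -1.26853949e-01],
       [ 1.26855123e-01, -6.15561965e-03, -9.91902156e-01]]), 't': array([0.04904182, 0.60691155, 0.80754452])}
wrist {'K': array([[334.71798133,   0.        , 260.36001545],
       [  0.        , 334.71798133, 191.85927171],
       [  0.        ,   0.        ,   1.        ]]), 'R': array([[ 0.35899174,  0.93333788, -0.0023094 ],
       [ 0.89948205, -0.34530717,  0.26775924],
       [ 0.24911239, -0.09820062, -0.96348309]]), 't': array([-0.64999311, -0.03314643,  0.37981078])}
```

View pics/side0.png

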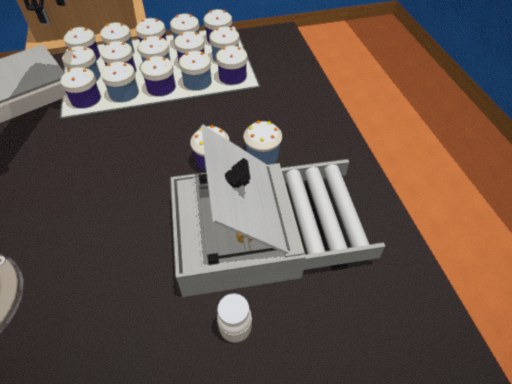

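View pics/top0.png

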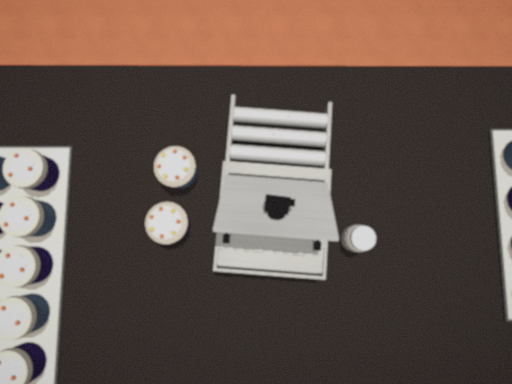

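The side view shows the open lid with its black knob at about (238,173), the cakes behind it and the jar at (235,318). In the top view the knob is at (278,206), the lid's front corners are at about (214,236) and (338,240), and the housing's front edge runs along row 275. Next I'll zoom in for precise corners.

```bash
python3 - <<'E'
import cv2, numpy as np
t=cv2.imread("pics/top0.png"); s=cv2.imread("pics/side0.png")
a=cv2.resize(t[155:290,200:350],None,fx=2.66,fy=2.66,interpolation=cv2.INTER_CUBIC)
b=cv2.resize(s[120:300,160:310],None,fx=2.66,fy=2.66,interpolation=cv2.INTER_CUBIC)
h=max(a.shape[0],b.shape[0]); 
p=np.zeros((h,a.shape[1]+b.shape[1],3),np.uint8); p[:a.shape[0],:a.shape[1]]=a; p[:b.shape[0],a.shape[1]:]=b
cv2.imwrite("pics/crop1.png",p); print(p.shape)
E
```

```text
(479, 798, 3)
```

View pics/crop1.png

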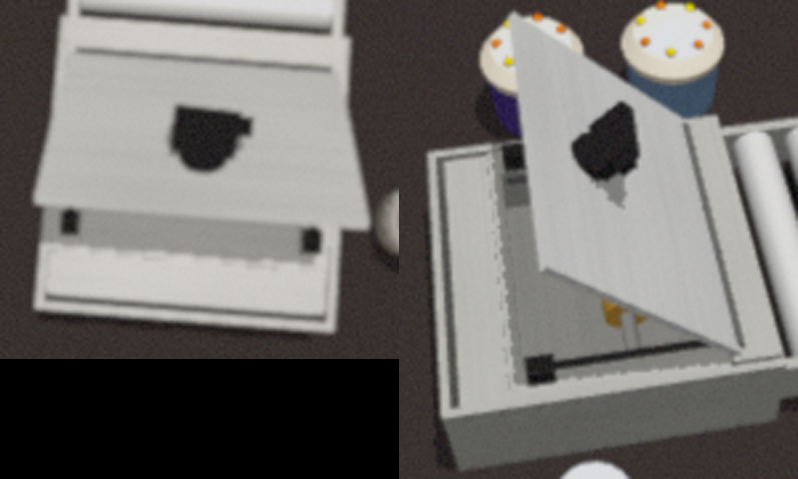

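The crop shows the lid's four corners, the knob with its nose toward −y, and the seal pads. Lid front corners are at top (213,232) and (339,241), and at side (203,124.5) and (214,221). I'll triangulate from these.

```bash
cat > h.py <<'E'
import numpy as np, cv2
from rig import robot, optics
from scipy.spatial.transform import Rotation as Rt
def P(n):
    c=optics.calibration(n); return c["K"]@np.c_[c["R"],c["t"]]
def tri(a,b,na="top",nb="side"):
    X=cv2.triangulatePoints(P(na),P(nb),np.array(a,float).reshape(2,1),np.array(b,float).reshape(2,1))[:,0]; return X[:3]/X[3]
def plane(n,uv,z):
    c=optics.calibration(n); d=c["R"].T@np.linalg.solve(c["K"],[uv[0],uv[1],1]); o=-c["R"].T@c["t"]
    return o+d*(z-o[2])/d[2]
def proj(n,X):
    p=P(n)@np.r_[X,1]; return p[:2]/p[2]
E
python3 - <<'E'
from h import *
np.set_printoptions(precision=4,suppress=True)
T=lambda u,v:(u/2.66+200-.3,v/2.66+155-.3); S=lambda u,v:((u-399)/2.66+160-.3,v/2.66+120-.3)
pt=dict(FL=((34,205),(513,12)),FR=((370,229),(542,268)),BL=((75,47),(690,122)),BR=((333,70),(741,350)),HFL=((35,308),(428,152)),HFR=((334,331),(443,415)))
R={}
for k,(a,b) in pt.items():
    X=tri(T(*a),S(*b)); R[k]=X; print(k,X,proj("top",X)-T(*a),proj("side",X)-S(*b))
d=lambda a,b:np.linalg.norm(R[a]-R[b])
print(d("FL","FR"),d("BL","BR"),d("FL","BL"),d("FR","BR"),d("HFL","HFR"))
for n in ("HFL","HFR"):
  print(plane("top",T(*pt[n][0]),.085),plane("side",S(*pt[n][1]),.085))
n=np.cross(R["FR"]-R["BR"],R["FL"]-R["FR"]);print(n/np.linalg.norm(n))
for n in("top","side"):
  im=cv2.imread(f"pics/{n}0.png"); m=(im.max(2)<45).astype(np.uint8)
  c=(278,206) if n=="top" else (238,173)
  _,lab,st,ce=cv2.connectedComponentsWithStats(m); l=lab[c[1],c[0]]; print(n,l,st[l],ce[l])
E
```

```text
FL [0.5218 0.1303 0.2322] [ 0.0803 -1.6163] [-1.2012  0.2052]
FR [ 0.5039 -0.0919  0.2334] [ 0.0176 -0.4392] [-0.3974  0.0689]
BL [0.6528 0.1147 0.0971] [ 0.0361 -0.4376] [-0.3448  0.0859]
BR [ 0.6331 -0.0969  0.0931] [-0.016   0.2074] [ 0.1921 -0.0484]
HFL [0.4412 0.1456 0.0853] [ 0.0006 -0.0418] [-0.0331  0.0045]
HFR [ 0.4239 -0.0935  0.0892] [ 0.0037 -0.3119] [-0.2965  0.0372]
0.22288376979876057 0.2125166764013766 0.18879362798378146 0.19077814344243563 0.23976226126726316
[0.4411 0.1456 0.085 ] [0.4413 0.1459 0.085 ]
[ 0.4228 -0.0943  0.085 ] [ 0.424  -0.0913  0.085 ]
[-0.7335  0.0557 -0.6774]
top 78 [266 196  27  22 424] [277.2476 205.9623]
side 13 [226 159  23  28 426] [238.3169 174.1854]
```

```bash
python3 -m inch '[[[0,0,0.116,0,0,-1.1,0],[0,0,0.116,0,0,-1.1,0],[0,0,0.116,0,0,-1.1,0],[0,0,0.116,0,0,-1.1,0],[0,0,0.116,0,0,-1.1,0],[0,0,0.116,0,0,-1.1,0],[0,0,0.116,0,0,-1.1,0],[0,0,0.116,0,0,-1.1,0],[0,0,0.116,0,0,-1.1,0],[0,0,0.116,0,0,-1.1,0],[0,0,0.116,0,0,-1.1,0],[0,0,0,0,0,0,0]]]' 20
cat >> h.py <<'E'
yaw=-0.077; hx=np.array([np.cos(yaw),np.sin(yaw),0]); hy=np.array([-hx[1],hx[0],0]); O=np.array([.552,.017,0])
HX=.088; HZ=.0935
def lidpt(r,th,up=0.,y=0.):  # up above the upper face
    u=up+.006
    return O+hx*(HX-r*np.cos(th)+u*np.sin(th))+hy*y+np.array([0,0,HZ+r*np.sin(th)+u*np.cos(th)])
def rel(target):
    s=robot.read_state(); q=s["eef_rot"]; R=Rt.from_quat([q[1],q[2],q[3],q[0]])
    return R.inv().apply(target-s["ee_pos"])*100, R
E
python3 - <<'E'
from h import *
np.set_printoptions(precision=4,suppress=True)
s=robot.read_state(); print(s["clock"],s["ee_pos"],s["qpos"],s["wrist_force"])
_,R=rel(O); print(R.as_matrix())
for th in (.82,.6,.4,.2,.1,.07):
    t=lidpt(.180,th)+hx*.0145; print(th,t, rel(t)[0])
print("above",rel(lidpt(.180,.82)+hx*.0145+[0,0,.03])[0])
E
```

```text
clock: 1.15
ee_pos: [0.2335, 0.6077, 0.3158]
eef_rot: [-0.001, 0.733, 0.681, 0.002]
wrist_force: [-0.2, -0.1, 0.6]
width: -0.0004
gripper_force: 0.0
1.15 [0.2335 0.6077 0.3158] [-1.4683  0.35    0.2785  1.3561 -0.0951  1.4448 -1.268 ] [-0.1624 -0.1292  0.6083]
[[ 0.0737  0.9973  0.0014]
 [ 0.9973 -0.0737  0.0034]
 [ 0.0035  0.0012 -1.    ]]
0.82 [0.5361 0.0182 0.2292] [-56.5907  34.5175   8.5053]
0.6 [0.5095 0.0203 0.2001] [-56.5924  31.8382  11.4134]
0.4 [0.4912 0.0217 0.1691] [-56.5973  30.0065  14.5079]
0.2 [0.4795 0.0226 0.1351] [-56.6055  28.826   17.9046]
0.1 [0.4762 0.0228 0.1174] [-56.6107  28.4958  19.6743]
0.07 [0.4756 0.0229 0.1121] [-56.6123  28.4314  20.2107]
above [-56.5802  34.521    5.5053]
```

```bash
python3 -m inch '[[[0,0,0,-3.2,2.0,0,0],[0,0,0,-3.2,2.0,0,0],[0,0,0,-3.2,2.0,0,0],[0,0,0,-3.2,2.0,0,0],[0,0,0,-3.2,2.0,0,0],[0,0,0,-3.2,2.0,0,0],[0,0,0,-3.2,2.0,0,0],[0,0,0,-3.2,2.0,0,0],[0,0,0,-3.2,2.0,0,0],[0,0,0,-3.2,2.0,0,0],[0,0,0,-3.2,2.0,0,0],[0,0,0,-3.2,2.0,0,0]]]'
python3 -m inch '[[[0,0,0,-3.2,1.8,0,0],[0,0,0,-3.2,1.8,0,0],[0,0,0,-3.2,1.8,0,0],[0,0,0,-3.2,1.8,0.7,0],[0,0,0,-3.2,1.8,1,0],[0,0,0,-2.2,1.5,1.5,0],[0,0,0,0,0,0,0],[0,0,0,0,0,0,0]]]'
python3 - <<'E'
from h import *
np.set_printoptions(precision=4,suppress=True)
s=robot.read_state(); print(s["clock"],s["ee_pos"],s["qpos"],s["wrist_force"])
print("to .82",rel(lidpt(.180,.82)+hx*.0145)[0])
p=np.hstack([cv2.resize(optics.read_camera(n)[:,:,::-1][a:b,c:d],(400,400)) for n,a,b,c,d in(("top",120,300,180,360),("side",80,300,120,340))])
cv2.imwrite("pics/p2.png",p)
E
```

```text
clock: 2.15
ee_pos: [0.445, 0.2045, 0.3131]
eef_rot: [-0.0, 0.731, 0.683, -0.0]
wrist_force: [0.6, 1.1, -0.6]
width: 0.0001
gripper_force: 0.0
clock: 2.82
ee_pos: [0.5357, 0.0157, 0.2802]
eef_rot: [-0.001, 0.733, 0.681, -0.001]
wrist_force: [0.2, 0.4, -0.8]
width: -0.0
gripper_force: 0.0
2.8167 [0.5357 0.0157 0.2802] [-0.7686  0.1766  0.7637  1.6951 -0.1246  1.3231 -0.0554] [ 0.2156  0.4185 -0.7705]
to .82 [0.2585 0.0415 5.097 ]
```

View pics/p2.png

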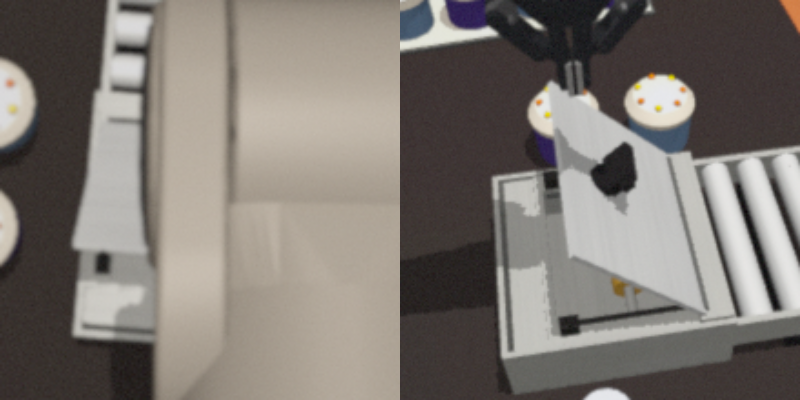

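The side view has the shut fingers just above the lid's front edge at mid width. I'll go down to contact, then follow the arc.

```bash
python3 -m inch '[[[0,0,0,0.2,0,1.5,0],[0,0,0,0,0,1.5,0],[0,0,0,0,0,1.3,0],[0,0,0,0,-0.1,0.6,0],[0,0,0,0,-0.55,0.6,0],[0,0,0,0,-0.55,0.6,0],[0,0,0,0,-0.5,0.6,0],[0,0,0,0,-0.5,0.6,0],[0,0,0,0,-0.5,0.6,0],[0,0,0,0,0,0,0]]]'
python3 - <<'E'
from h import *
np.set_printoptions(precision=4,suppress=True)
s=robot.read_state(); print(s["clock"],s["ee_pos"],s["wrist_force"])
for th in (.6,.5,.4,.3,.2,.1,.07): print(th,rel(lidpt(.180,th)+hx*.0145)[0])
p=cv2.resize(optics.read_camera("side")[:,:,::-1][80:300,120:340],(400,400))
cv2.imwrite("pics/p3.png",p)
E
```

```text
clock: 3.75
ee_pos: [0.5078, 0.0216, 0.2016]
eef_rot: [-0.001, 0.732, 0.681, -0.001]
wrist_force: [-0.2, -0.1, -0.9]
width: -0.0
gripper_force: 0.0
3.75 [0.5078 0.0216 0.2016] [-0.1561 -0.0546 -0.866 ]
0.6 [-0.1151  0.1771  0.1486]
0.5 [-0.1103 -0.8106  1.6537]
0.4 [-0.1064 -1.6432  3.2499]
0.3 [-0.1034 -2.3122  4.9212]
0.2 [-0.1013 -2.8111  6.6509]
0.1 [-0.1002 -3.1347  8.4219]
0.07 [-0.1001 -3.1971  8.9585]
```

View pics/p3.png

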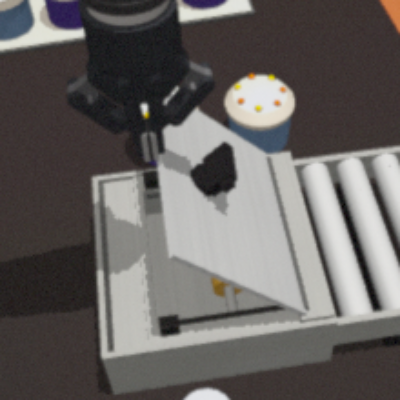

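```bash
python3 - <<'E'
from h import *
np.set_printoptions(precision=4,suppress=True)
s=robot.read_state()
c=lambda p:(p-[120,80])*400/220
print("tcp",c(proj("side",s["ee_pos"])))
for th in (.85,.82,.78,.7,.6): print(th,"front L/mid/R",[c(proj("side",lidpt(.185,th,0,y))) for y in(.111,0,-.111)])
print([c(proj("side",lidpt(.0,.8,0,y))) for y in(.111,0,-.111)])
im=optics.read_camera("side")[:,:,::-1][80:300,120:340]
p=cv2.resize(im[40:150,50:150],(800,800*110//100)[:2],interpolation=cv2.INTER_CUBIC)[:600]
q=cv2.resize(im[30:105,50:150],(800,600),interpolation=cv2.INTER_CUBIC)
cv2.imwrite("pics/p4.png",q)
E
```

```text
tcp [155.9867 179.2702]
0.85 front L/mid/R [array([156.3232,  76.4362]), array([167.1765, 154.909 ]), array([180.4076, 250.5741])]
0.82 front L/mid/R [array([152.5936,  79.512 ]), array([163.0432, 158.0214]), array([175.7735, 253.6667])]
0.78 front L/mid/R [array([147.8403,  83.7035]), array([157.7749, 162.2515]), array([169.8664, 257.8537])]
0.7 front L/mid/R [array([139.1144,  92.3554]), array([148.1021, 170.9433]), array([159.0192, 266.4019])]
0.6 front L/mid/R [array([129.7328, 103.56  ]), array([137.6987, 182.1255]), array([147.3484, 277.2975])]
[array([269.0245, 151.91  ]), array([287.7538, 225.1259]), array([309.9238, 311.792 ])]
```

View pics/p4.png

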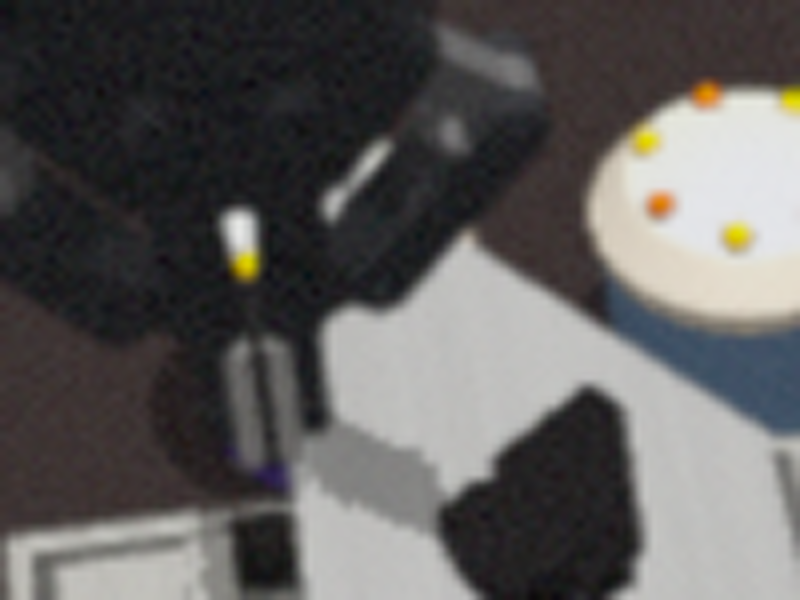

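```bash
python3 - <<'E'
from h import *
np.set_printoptions(precision=4,suppress=True)
c=lambda p:(p-[120,80])*400/220
print("p2 tcp",c(proj("side",np.array([.5357,.0157,.2802]))))
s=robot.read_state(); e=s["ee_pos"]
for dz in (0,.02,.04,.06): print(dz,(proj("side",e+[0,0,dz])-[170,110])*8)
print("mid edge",[(proj("side",lidpt(.185,th))-[170,110])*8 for th in (.8,.7,.6)])
cal=optics.calibration("side");print(-cal["R"].T@cal["t"])
w=optics.read_camera("wrist"); cv2.imwrite("pics/w1.png",w[:,:,::-1])
for th in(.8,.7,.6): print(th,[proj("wrist",lidpt(.185,th,0,y)) for y in (.111,0,-.111)], proj("wrist",lidpt(.13,th,.03)))
print("tcp",proj("wrist",e))
E
```

```text
p2 tcp [178.1965 122.3502]
0 [289.7452 546.7277]
0.02 [280.8047 487.3319]
0.04 [271.4602 425.2518]
0.06 [261.6836 360.3011]
mid edge [array([305.6451, 464.5526]), array([251.6493, 512.1505]), array([205.8743, 561.3522])]
[ 0.4828 -0.4517  0.7531]
0.8 [array([278.2112,  -2.9446]), array([274.0078, 245.3308]), array([271.0735, 418.6396])] [380.6825 231.6581]
0.7 [array([247.6797,   5.4422]), array([248.8195, 234.9313]), array([249.6358, 399.2935])] [356.4334 226.8673]
0.6 [array([224.9616,  13.1687]), array([229.5092, 225.1226]), array([232.846 , 380.6405])] [334.7179 221.7459]
tcp [261.7872 223.1584]
```

View pics/w1.png

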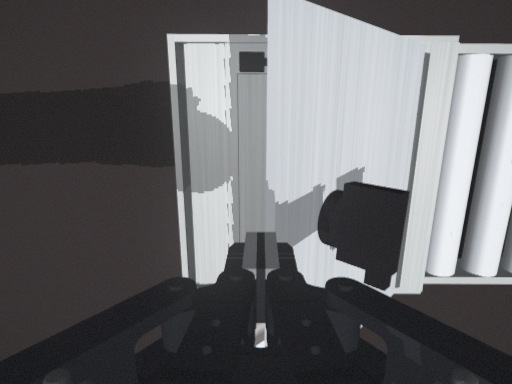

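```bash
python3 - <<'E'
from h import *
np.set_printoptions(precision=4,suppress=True)
e=robot.read_state()["ee_pos"]; print(e)
X=tri((261,232),(203.3,168.5),"wrist","side"); print(X, proj("wrist",X),proj("side",X))
for dz in(0,.01,.02,.03,.04): print(dz,proj("wrist",e+[0,0,dz]))
# lid front edge from the wrist: column 267 at row 5, 271 at row 200 -> left corner in the side view now
E
```

```text
[0.5101 0.0215 0.203 ]
[0.5082 0.0254 0.2254] [258.6382 232.0393] [203.7649 168.4312]
0 [262.5836 223.3548]
0.01 [262.698 229.888]
0.02 [262.8251 237.1434]
0.03 [262.967  245.2476]
0.04 [263.1265 254.3588]
```

The wrist and side views show the fingertips just in front of the lid's edge (edge at column 268, tips at (261,232)). The lid hasn't moved. The visible tips also sit about 15–20 mm short of the TCP. I'll lift, shift 2 cm back over the lid and try again.

```bash
python3 -m inch '[[[0,0,0,0,-0.5,-1.5,0],[0,0,0,0,0,-2,0],[0,0,0,0,0.9,-1,0],[0,0,0,0,1.8,0,0],[0,0,0,0,0,1.0,0],[0,0,0,0,0,1.0,0],[0,0,0,0,0,0.8,0],[0,0,0,0,0,0.6,0],[0,0,0,0,0,0.6,0],[0,0,0,0,0,0.5,0],[0,0,0,0,0,0,0],[0,0,0,0,0,0,0]]]'
python3 -m inch '[[[0,0,0,0,-0.55,0.6,0],[0,0,0,0,-0.55,0.6,0],[0,0,0,0,-0.5,0.6,0],[0,0,0,0,-0.5,0.6,0],[0,0,0,0,-0.5,0.6,0],[0,0,0,0,0,0,0]]]'
python3 - <<'E'
from h import *
c=lambda p:(p-[120,80])*400/220
p=np.hstack([cv2.resize(optics.read_camera(n)[:,:,::-1],(400,300)) if n=="wrist" else cv2.resize(optics.read_camera(n)[80:300,120:340,::-1],(400,400))[:300] for n in("side","wrist")])
cv2.imwrite("pics/p5.png",p)
for th in (.85,.7,.6,.5): print(th,"front R",c(proj("side",lidpt(.185,th,0,-.111))))
print(robot.read_state()["ee_pos"])
E
```

```text
clock: 4.9
ee_pos: [0.5314, 0.0198, 0.2025]
eef_rot: [-0.0, 0.732, 0.681, -0.0]
wrist_force: [0.1, 0.3, 0.7]
width: 0.0002
gripper_force: 0.0
clock: 5.4
ee_pos: [0.5035, 0.0218, 0.1712]
eef_rot: [-0.001, 0.732, 0.681, -0.001]
wrist_force: [0.3, 0.0, 0.2]
width: 0.0001
gripper_force: 0.0
0.85 front R [180.40762916 250.57409673]
0.7 front R [159.01924241 266.40187011]
0.6 front R [147.34842966 277.29745813]
0.5 front R [137.84336331 288.26893307]
[0.50522012 0.02180707 0.17234254]
```

View pics/p5.png

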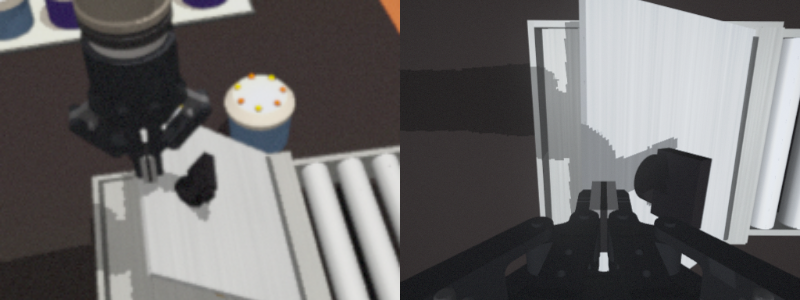

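The lid is now moving. Its front-right corner is at (150,275) in the side crop, which puts it at about 0.62 rad. I'll continue down the arc.

```bash
python3 -m inch '[[[0,0,0,0,-0.35,0.57,0],[0,0,0,0,-0.35,0.57,0],[0,0,0,0,-0.33,0.57,0],[0,0,0,0,-0.3,0.57,0],[0,0,0,0,-0.3,0.57,0],[0,0,0,0,-0.3,0.57,0],[0,0,0,0,-0.2,0.5,0],[0,0,0,0,-0.2,0.5,0],[0,0,0,0,-0.2,0.5,0],[0,0,0,0,-0.15,0.5,0],[0,0,0,0,-0.15,0.5,0],[0,0,0,0,0,0,0]]]'
python3 -m inch '[[[0,0,0,0,-0.1,0.4,0],[0,0,0,0,-0.1,0.3,0],[0,0,0,0,0,0,0],[0,0,0,0,0,0,0]]]'
cat >> h.py <<'E'
def edge(n="side"):
    im=optics.read_camera(n)[:,:,::-1]; return im
E
python3 - <<'E'
from h import *
np.set_printoptions(precision=4,suppress=True,linewidth=200)
s=robot.read_state(); print(s["ee_pos"],s["wrist_force"])
im=optics.read_camera("side"); cv2.imwrite("pics/p6.png",im[:,:,::-1])
for th in (.3,.2,.1,.05): print(th,"front R, back-off",proj("side",lidpt(.185,th,0,-.111)),proj("side",lidpt(.185,th,0,.111)))
g=cv2.cvtColor(im,cv2.COLOR_RGB2GRAY)
# profile along the lid's front-right corner direction, lid y=-0.09
for y in (-.09,-.07):
  for th in (.15,):
    a=proj("side",lidpt(.21,th,0,y)); b=proj("side",lidpt(.14,th,0,y))
    n=24; print(np.round(a),np.round(b),[int(g[int(round(v)),int(round(u))]) for u,v in np.linspace(a,b,n)])
E
```

```text
clock: 6.5
ee_pos: [0.4766, 0.0237, 0.1124]
eef_rot: [-0.0, 0.732, 0.681, -0.001]
wrist_force: [0.5, -0.6, 0.6]
width: 0.0
gripper_force: 0.0
clock: 6.83
ee_pos: [0.4754, 0.0238, 0.1064]
eef_rot: [-0.0, 0.732, 0.681, -0.0]
wrist_force: [0.7, -0.5, 1.7]
width: -0.0001
gripper_force: 0.0
[0.4754 0.0238 0.1064] [ 0.6586 -0.4516  1.7226]
0.3 front R, back-off [188.9674 250.4048] [181.7134 155.994 ]
0.2 front R, back-off [187.3111 256.0813] [180.4448 162.2426]
0.1 front R, back-off [186.778  261.5086] [180.1097 168.3212]
0.05 front R, back-off [186.9149 264.1133] [180.2797 171.2774]
[172. 249.] [212. 247.] [32, 58, 178, 170, 78, 93, 168, 130, 184, 215, 217, 215, 216, 218, 217, 218, 217, 218, 221, 220, 219, 216, 218, 219]
[171. 240.] [210. 237.] [40, 92, 180, 175, 85, 121, 136, 129, 164, 217, 218, 215, 215, 217, 217, 217, 215, 218, 220, 218, 220, 217, 216, 219]
```

```bash
python3 - <<'E'
from h import *
np.set_printoptions(precision=1,suppress=True,linewidth=220)
im=cv2.imread("pics/p6.png"); g=cv2.cvtColor(im,cv2.COLOR_BGR2GRAY)
for th in(.3,.2,.15,.1,.05,.03): print(th,*[proj("side",lidpt(r,th,0,-.111)) for r in(.18,.15,.1,.02)])
for u in (192,200,212,230,240): print(u,g[238:285,u].tolist())
E
```

```text
0.3 [191.9 250.4] [209.3 250.6] [237.1 250.8] [279.1 251.2]
0.2 [190.2 255.9] [207.6 255.1] [235.6 253.8] [278.5 251.8]
0.15 [189.8 258.6] [207.1 257.3] [235.1 255.3] [278.2 252.1]
0.1 [189.7 261.2] [206.8 259.5] [234.7 256.7] [278.  252.4]
0.05 [189.8 263.8] [206.7 261.6] [234.4 258.1] [277.8 252.7]
0.03 [189.9 264.7] [206.7 262.5] [234.4 258.7] [277.7 252.8]
192 [214, 215, 215, 216, 214, 214, 214, 213, 216, 215, 215, 216, 215, 214, 206, 169, 125, 125, 128, 129, 133, 130, 131, 129, 129, 129, 132, 132, 129, 128, 131, 140, 159, 183, 184, 185, 169, 109, 96, 92, 96, 96, 93, 92, 91, 95, 92]
200 [218, 217, 217, 218, 216, 217, 216, 217, 215, 217, 216, 217, 217, 216, 207, 168, 128, 126, 132, 132, 132, 131, 131, 131, 129, 130, 132, 135, 130, 134, 152, 184, 185, 182, 179, 152, 100, 91, 94, 97, 94, 95, 95, 95, 92, 94, 95]
212 [216, 218, 219, 217, 217, 219, 218, 219, 220, 219, 220, 220, 220, 220, 209, 157, 115, 59, 36, 30, 32, 29, 24, 12, 16, 27, 65, 118, 153, 183, 185, 182, 181, 165, 107, 92, 94, 95, 96, 93, 97, 95, 93, 93, 95, 93, 94]
230 [217, 218, 218, 217, 218, 217, 216, 216, 216, 216, 216, 217, 217, 215, 204, 148, 104, 49, 50, 96, 128, 128, 128, 128, 131, 150, 182, 183, 182, 180, 171, 117, 97, 93, 94, 95, 97, 93, 93, 92, 94, 93, 94, 95, 93, 97, 92]
240 [220, 218, 219, 219, 218, 219, 217, 218, 218, 218, 218, 218, 220, 218, 204, 130, 89, 82, 126, 129, 127, 128, 132, 132, 150, 181, 183, 180, 175, 144, 99, 88, 93, 97, 97, 92, 94, 94, 93, 92, 96, 95, 92, 94, 95, 93, 94]
```

```bash
python3 - <<'E'
from h import *
np.set_printoptions(precision=4,suppress=True,linewidth=200)
s=robot.read_state(); e=s["ee_pos"]; print(e,s["wrist_force"])
w=optics.read_camera("wrist"); cv2.imwrite("pics/w2.png",w[:,:,::-1])
im=cv2.imread("pics/p6.png")
c=optics.calibration("wrist"); print("cam",-c["R"].T@c["t"]-e)
for k,X in dict(HFL=(.4412,.1456,.085),HFR=(.4233,-.0935,.085)).items():
    X=np.array(X); print(k,proj("wrist",X),"at w1 pose",proj("wrist",X-(np.array([.5090,.0216,.2022])-e)))
for dz in (0,.01,.02,.03,.04): print(dz,"side",proj("side",e+[0,0,dz]),"wrist",proj("wrist",e+[0,0,dz]))
A=cv2.resize(im[140:215,150:250],(400,300),interpolation=cv2.INTER_CUBIC); B=cv2.resize(w[:,:,::-1],(400,300))
cv2.imwrite("pics/p7.png",np.hstack([A,B]))
E
```

```text
[0.4755 0.0239 0.1065] [ 0.4893 -0.3034  0.4212]
cam [0.004  0.0695 0.1816]
HFL [183.6195   4.4822] at w1 pose [168.6345  36.2819]
HFR [202.9041 366.554 ] at w1 pose [185.5178 293.7914]
0 side [193.5696 212.5265] wrist [262.467  223.3482]
0.01 side [192.9415 209.5283] wrist [262.562  229.8825]
0.02 side [192.3008 206.4699] wrist [262.6674 237.1387]
0.03 side [191.6471 203.3496] wrist [262.7851 245.2432]
0.04 side [190.9801 200.1653] wrist [262.9175 254.3543]
```

View pics/p7.png

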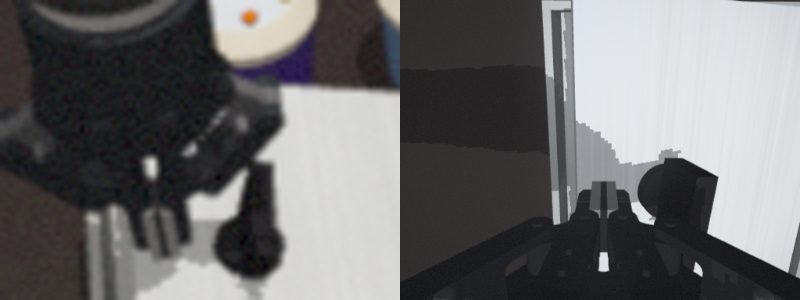

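The side crop shows the wing with its nose at (262,165), and the fingertips at (190.5,204.5) full-frame. Together with the contact height, this puts the shut fingertips about 35 mm above the reported TCP. The lid is at about 0.25 rad, so there is roughly 3 cm left.

```bash
python3 -m inch '[[[0,0,0,0,-0.12,0.4,0],[0,0,0,0,-0.12,0.4,0],[0,0,0,0,-0.12,0.4,0],[0,0,0,0,-0.1,0.4,0],[0,0,0,0,-0.05,0.4,0],[0,0,0,0,-0.05,0.3,0],[0,0,0,0,0,0.2,0],[0,0,0,0,0,0.2,0],[0,0,0,0,0,0.2,0],[0,0,0,0,0,0.1,0],[0,0,0,0,0,0,0],[0,0,0,0,0,0,0]]]'
cat >> h.py <<'E'
def lidang():
    g=cv2.cvtColor(optics.read_camera("side"),cv2.COLOR_RGB2GRAY).astype(float)
    ths=np.arange(-.1,.4,.005); out=[]
    for u in range(190,242,4):
        col=g[238:285,u]; k=np.argmax(col<180); v=238+k-(180-col[k])/(col[k-1]-col[k])
        L=np.array([proj("side",lidpt(r,0.1,0,-.111)) for r in (.18,.02)]); r=np.interp(u,L[:,0],[.18,.02])
        vs=[proj("side",lidpt(r,t,0,-.111))[1] for t in ths]; out.append(np.interp(v,vs[::-1] if vs[0]>vs[-1] else vs,ths[::-1] if vs[0]>vs[-1] else ths))
    return np.median(out),out[0],out[-1]
E
python3 - <<'E'
from h import *
s=robot.read_state(); print(s["ee_pos"],s["wrist_force"],lidang())
E
```

```text
clock: 7.93
ee_pos: [0.4701, 0.0242, 0.0765]
eef_rot: [0.0, 0.732, 0.681, 0.0]
wrist_force: [-0.3, 0.5, -0.7]
width: 0.0
gripper_force: 0.0
[0.47006793 0.02420252 0.07648201] [-0.34152686  0.4509187  -0.6983205 ] (np.float64(0.08215141065186451), np.float64(0.08878373638246764), np.float64(0.08030109990548419))
```

```bash
for i in 1 2; do python3 -m inch '[[[0,0,0,0,0,0.2,0],[0,0,0,0,0,0.2,0],[0,0,0,0,0,0,0],[0,0,0,0,0,0,0]]]' | egrep 'pos|force'; done
python3 - <<'E'
from h import *
s=robot.read_state(); print(s["ee_pos"],s["wrist_force"],lidang())
E
```

```text
ee_pos: [0.4699, 0.0243, 0.0724]
wrist_force: [0.3, 0.3, 0.0]
gripper_force: 0.0
ee_pos: [0.4699, 0.0243, 0.0683]
wrist_force: [-0.5, -0.2, -0.3]
gripper_force: 0.0
[0.46989473 0.02427775 0.06833839] [-0.45966209 -0.2239815  -0.31537694] (np.float64(0.0381577362349548), np.float64(0.041812286034200716), np.float64(0.02971055006371895))
```

```bash
python3 -m inch '[[[0,0,0,0,0,-2,0],[0,0,0,0,0,-3,0],[0,0,0,-1,1,-3,4],[0,0,0,-2,1,-2,8.5],[0,0,0,-2,1,0,8.5],[0,0,0,-2,0,0,8.5],[0,0,0,0,0,0,8.5],[0,0,0,0,0,0,8.5],[0,0,0,0,0,0,8.5],[0,0,0,0,0,0,8.5]]]'
python3 - <<'E'
from h import *
np.set_printoptions(precision=4,suppress=True,linewidth=200)
s=robot.read_state(); print(s["clock"],s["ee_pos"],s["wrist_force"],s["qpos"][6],lidang())
w=optics.read_camera("wrist"); cv2.imwrite("pics/w3.png",w[:,:,::-1])
th=.04
for up in(.008,.04): print(up,proj("wrist",lidpt(.13,th,up)))
print("nose",proj("wrist",lidpt(.13,th,.04,-.032)))
g=w.max(2); m=(g<60).astype(np.uint8)
_,lab,st,ce=cv2.connectedComponentsWithStats(m)
u,v=proj("wrist",lidpt(.13,th,.03)).round().astype(int); l=lab[v,u]; print(u,v,l,st[l],ce[l],g[v-50:v+60:5,u].tolist())
t=optics.read_camera("top"); s_=optics.read_camera("side"); cv2.imwrite("pics/s3.png",s_[:,:,::-1])
g=s_.max(2); m=(g<70).astype(np.uint8); _,lab,st,ce=cv2.connectedComponentsWithStats(m)
u,v=proj("side",lidpt(.13,th,.02)).round().astype(int); l=lab[v,u]; print("side",u,v,l,st[l],ce[l])
E
```

```text
clock: 9.53
ee_pos: [0.4946, -0.0464, 0.1682]
eef_rot: [-0.0, 0.731, 0.682, -0.0]
wrist_force: [0.0, -0.3, 0.7]
width: 0.0849
gripper_force: 0.0
9.5333 [ 0.4946 -0.0464  0.1682] [ 0.0187 -0.2774  0.6647] 0.10173407145551872 (np.float64(0.39500000000000046), np.float64(0.39500000000000046), np.float64(0.029376021885523955))
0.008 [278.9149 101.3909]
0.04 [283.8821 101.8405]
nose [282.5667 155.5001]
282 102 0 [  103     0   409   347 89828] [336.0529 134.2737] [222, 205, 77, 73, 71, 73, 75, 74, 72, 72, 73, 71, 71, 71, 71, 73, 73, 78, 225, 225, 225, 161]
side 211 205 41 [202 191  16  27 244] [209.4344 207.0451]
```

```bash
python3 - <<'E'
from h import *
np.set_printoptions(precision=4,suppress=True,linewidth=200)
w=cv2.imread("pics/w3.png"); g=w.max(2); m=(g<110).astype(np.uint8)
_,lab,st,ce=cv2.connectedComponentsWithStats(m); l=lab[102,282]; print(st[l],ce[l])
M=(lab==l).astype(np.uint8); c=max(cv2.findContours(M,0,2)[0],key=cv2.contourArea)
print(cv2.minAreaRect(c))
for v in range(40,180,6):
    r=np.where(M[v]>0)[0]; print(v,(r.min(),r.max(),len(r)) if len(r) else None,end="; ")
print()
th=.03
for k in (0,.1,.2,.3):
  d=lambda a,b:lidpt(.13+a*np.sin(k)+b*np.cos(k),th,.04,-a*np.cos(k)+b*np.sin(k))
  print(k,[proj("wrist",d(a,b)) for a,b in((.023,.006),(.023,-.006),(-.023,.006),(-.023,-.006),(.032,0))])
E
```

```text
[ 248   58   49   95 2865] [273.0126 100.7742]
((272.0, 105.0), (94.0, 48.0), 90.0)
40 None; 46 None; 52 None; 58 (np.int64(270), np.int64(281), 12); 64 (np.int64(267), np.int64(290), 24); 70 (np.int64(267), np.int64(289), 23); 76 (np.int64(261), np.int64(288), 28); 82 (np.int64(254), np.int64(290), 37); 88 (np.int64(250), np.int64(294), 45); 94 (np.int64(248), np.int64(296), 49); 100 (np.int64(248), np.int64(296), 49); 106 (np.int64(249), np.int64(295), 47); 112 (np.int64(252), np.int64(292), 41); 118 (np.int64(257), np.int64(287), 31); 124 (np.int64(262), np.int64(284), 23); 130 (np.int64(261), np.int64(283), 23); 136 (np.int64(263), np.int64(282), 20); 142 (np.int64(265), np.int64(278), 14); 148 (np.int64(265), np.int64(277), 13); 154 None; 160 None; 166 None; 172 None; 178 None; 
0 [array([272.0283, 139.9583]), array([291.5278, 140.0093]), array([273.2545,  59.7832]), array([293.9978,  59.9832]), array([281.4503, 154.5424])]
0.1 [array([268.3527, 138.7778]), array([287.7311, 140.7908]), array([277.2978,  58.9241]), array([297.862 ,  61.3405]), array([276.3218, 154.2798])]
0.2 [array([264.8063, 137.2281]), array([283.8866, 141.1886]), array([281.398 ,  58.5008]), array([301.559 ,  63.1028]), array([271.2455, 153.5072])]
0.3 [array([261.4222, 135.322 ]), array([280.0291, 141.199 ]), array([285.51 ,  58.518]), array([305.0494,  65.2493]), array([266.2663, 152.2297])]
```

```bash
python3 - <<'E'
from h import *
np.set_printoptions(precision=3,suppress=True,linewidth=200)
t=lidpt(.13,.03,-.024)-.004*hx+.0018*hy; print(t,rel(t)[0],robot.read_state()["eef_rot"])
E
sed -i 's/HX=.088/HX=.084/; s/^yaw.*/&; O=O+.0018*hy/' h.py
```

```text
[0.506 0.022 0.079] [6.985 0.609 8.897] [-0.     0.732  0.682 -0.   ]
```

```bash
python3 -m inch '[[[0,0,0.07,2.3,0.2,0,8.5],[0.03,0,0,2.3,0.2,0,8.5],[0,0,0,2.4,0.3,1,8.5],[0,0,0,0,0,2,6],[0,0,0,0,0,2,5],[0,0,0,0,0,2,4],[0,0,0,0,0,1,4],[0,0,0,0,0,0.5,4],[0,0,0,0,0,0,4],[0,0,0,0,0,0,4]]]'
python3 - <<'E'
from h import *
np.set_printoptions(precision=3,suppress=True,linewidth=200)
s=robot.read_state(); print(s["ee_pos"],s["wrist_force"])
print(rel(lidpt(.13,.03,-.024))[0], lidang())
im=optics.read_camera("side")[:,:,::-1]; w=optics.read_camera("wrist")[:,:,::-1]
cv2.imwrite("pics/s4.png",im); cv2.imwrite("pics/w4.png",w)
p=np.hstack([cv2.resize(im[140:230,150:270],(400,300),interpolation=cv2.INTER_CUBIC),cv2.resize(w[130:340,120:400],(400,300),interpolation=cv2.INTER_CUBIC)])
cv2.imwrite("pics/p8.png",p)
E
```

```text
clock: 10.57
ee_pos: [0.5082, 0.0212, 0.0841]
eef_rot: [-0.011, 0.755, 0.655, -0.009]
wrist_force: [0.2, -0.3, 0.9]
width: 0.04
gripper_force: 0.0
[0.508 0.021 0.084] [ 0.159 -0.325  0.911]
[ 0.08  -0.241  0.472] (np.float64(0.015274518393386564), np.float64(0.023306968722018893), np.float64(-0.004796592291566226))
```

View pics/p8.png

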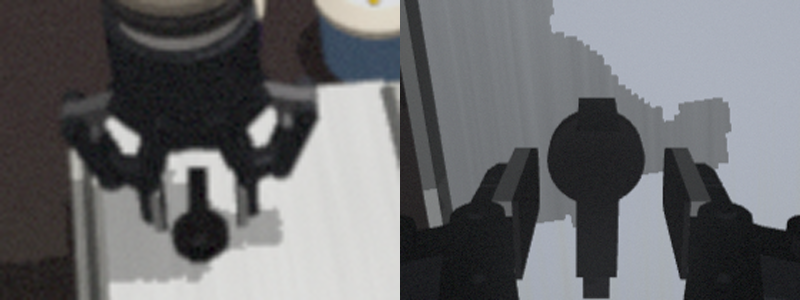

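The fingers straddle the wing: wrist crop shows the wing at column 597 with the finger gap centred at about 602, and the pads parallel to it. I'll go a little lower and close.

```bash
python3 -m inch '[[[0,0,0,0,-0.1,0.3,4],[0,0,0,0,0,0,0.8],[0,0,0,0,0,0,0.8],[0,0,0,0,0,0,0.8],[0,0,0,0,0,0,0.8],[0,0,0,0,0,0,0.8],[0,0,0,0,0,0,0.8],[0,0,0,0,0,0,0.8]]]' 40
python3 -c "
from h import *
for i in range(3):
    s=robot.read_state(); print(s['ee_pos'],s['wrist_force'],s['wrist_torque'],lidang())"
```

```text
clock: 11.38
ee_pos: [0.5068, 0.0214, 0.0805]
eef_rot: [-0.011, 0.755, 0.655, -0.01]
wrist_force: [2.3, -1.0, -2.3]
width: 0.0113
gripper_force: 43.9
[0.50683617 0.02142143 0.08050886] [ 2.33752584 -0.97693089 -2.26049276] [-0.04231195 -0.24233065 -0.07065675] (np.float64(0.010671622978460029), np.float64(0.02067948618044841), np.float64(-0.008025652211541895))
[0.50683173 0.0214302  0.08051372] [ 2.71629453 -0.75040522 -2.09977826] [ 0.00622328 -0.2890288  -0.08179626] (np.float64(0.009676632520796126), np.float64(0.020842130641386288), np.float64(-0.008025652211541895))
[0.50682354 0.02143198 0.08052465] [ 2.78269901 -0.30592885 -2.13651015] [-0.03755947 -0.24183084 -0.07221354] (np.float64(0.010101056471518852), np.float64(0.020539431227975184), np.float64(-0.007765717698970956))
```

```bash
cat > f.py <<'E'
from h import *
F=[];T=[]
for i in range(3):
    optics.read_camera("wrist"); s=robot.read_state(); F.append(s["wrist_force"]); T.append(s["wrist_torque"])
print("t%.1f"%s["clock"],"z %.4f"%s["ee_pos"][2],"F",np.mean(F,0).round(1),"T",np.mean(T,0).round(2),"th",[round(float(x),3) for x in lidang()])
E
for i in 1 2 3 4; do python3 -m inch '[[[-0.004,0,0,0,0.007,0.05,0.8],[-0.004,0,0,0,0.007,0.05,0.8],[0,0,0,0,0,0,0.8]]]' >/dev/null; python3 f.py; done
```

```text
t11.9 z 0.0796 F [ 3.6 -0.3 -2.1] T [-0.07 -0.44 -0.13] th [0.005, 0.013, -0.016]
t12.4 z 0.0786 F [ 4.2 -0.8 -2.1] T [-0.09 -0.51 -0.06] th [-0.003, 0.004, -0.021]
t12.8 z 0.0775 F [ 4.3 -0.8 -0.9] T [-0.12 -0.61 -0.08] th [-0.013, -0.002, -0.03]
t13.3 z 0.0766 F [ 5.2 -0.5 -0.8] T [-0.1  -0.69 -0.09] th [-0.02, -0.009, -0.034]
```

```bash
for i in 1 2; do python3 -m inch '[[[0,0,0,0,0.05,0,0.8],[0,0,0,0,0,0,0.8]]]' >/dev/null; python3 f.py; done
```

```text
t13.7 z 0.0764 F [ 3.  -0.4  0.6] T [-0.05 -0.43 -0.06] th [-0.02, -0.01, -0.034]
t14.0 z 0.0763 F [ 0.9 -0.4  1.4] T [ 0.03  0.02 -0.07] th [-0.02, -0.011, -0.035]
```

```bash
for i in 1 2 3 4; do python3 -m inch '[[[-0.004,0,0,0,0.014,0.05,0.8],[-0.004,0,0,0,0.014,0.05,0.8],[0,0,0,0,0,0,0.8]]]' >/dev/null; python3 f.py; done
```

```text
t14.5 z 0.0752 F [-1.  -0.4  1.3] T [ 0.09  0.49 -0.1 ] th [-0.031, -0.022, -0.048]
t14.9 z 0.0742 F [-3.4  0.4  2.9] T [ 0.19  1.09 -0.07] th [-0.039, -0.03, -0.058]
t15.4 z 0.0732 F [-5.4  1.   4.2] T [ 0.25  1.57 -0.09] th [-0.048, -0.039, -0.063]
t15.8 z 0.0722 F [-5.6  0.7  4.7] T [ 0.27  1.64 -0.1 ] th [-0.055, -0.045, -0.073]
```

```bash
for i in 1 2; do python3 -m inch '[[[0,0,0,0,-0.06,0,0.8],[0,0,0,0,0,0,0.8]]]' >/dev/null; python3 f.py; done;  python3 -m inch '[[[0.01,0,0,0,-0.04,0,0.8],[0,0,0,0,0,0,0.8]]]' >/dev/null; python3 f.py
```

```text
t16.2 z 0.0722 F [-5.1  0.1  3.6] T [ 0.27  1.53 -0.07] th [-0.054, -0.045, -0.072]
t16.6 z 0.0724 F [-4.2  0.1  1.9] T [ 0.22  1.31 -0.08] th [-0.052, -0.045, -0.072]
t16.9 z 0.0726 F [-4.7  0.6  4.4] T [ 0.2   1.32 -0.1 ] th [-0.052, -0.044, -0.064]
```

```bash
for i in 1 2; do python3 -m inch '[[[0.015,0,0,0,-0.08,0,0.8],[0,0,0,0,0,0,0.8]]]' >/dev/null; python3 f.py; done; python3 -c "
from h import *
s=robot.read_state(); print(s['width'],s['gripper_force']); print(rel(O)[1].as_matrix().round(3))"
```

```text
t17.3 z 0.0729 F [-5.4 -0.3  7. ] T [ 0.16  1.16 -0.03] th [-0.049, -0.039, -0.062]
t17.6 z 0.0732 F [-6.4  0.6  8.6] T [ 0.12  1.07 -0.05] th [-0.045, -0.039, -0.062]
0.011213110383861686 45.30227601528168
[[ 0.141  0.99  -0.005]
 [ 0.99  -0.141  0.001]
 [ 0.001 -0.005 -1.   ]]
```

```bash
cat >> f.py <<'E'
f=np.mean(F,0); t=np.mean(T,0); fx=f@hx; ty=t@hy; M=ty+.14*fx
print("   fx %.1f fz %.1f M %.2f C %.2f tz %.2f knob? tooltilt %.3f"%(fx,f[2],M,.13*f[2]+M+.036*fx,t[2],-rel(O)[1].as_matrix()[:,2]@hx))
E
python3 -m inch '[[[0,0,0,0,-0.1,0,0.8],[0,0,0,0,0,0,0.8]]]' >/dev/null; python3 f.py
for i in 1 2 3; do python3 -m inch '[[[-0.004,0,0,0,0.005,0.05,0.8],[-0.004,0,0,0,0.005,0.05,0.8],[0,0,0,0,0,0,0.8]]]' >/dev/null; python3 f.py; done
```

```text
t18.0 z 0.0734 F [-4.7 -0.   7.4] T [ 0.05  0.68 -0.06] th [-0.044, -0.032, -0.058]
   fx -4.7 fz 7.4 M 0.03 C 0.82 tz -0.06 knob? tooltilt 0.003
t18.5 z 0.0726 F [-4.8  0.2  8.7] T [ 0.04  0.85 -0.04] th [-0.05, -0.044, -0.062]
   fx -4.8 fz 8.7 M 0.17 C 1.14 tz -0.04 knob? tooltilt -0.005
t18.9 z 0.0717 F [-4.7 -0.5  9.3] T [ 0.02  0.88 -0.07] th [-0.058, -0.047, -0.072]
   fx -4.6 fz 9.3 M 0.23 C 1.27 tz -0.07 knob? tooltilt -0.013
t19.4 z 0.0708 F [-5.3 -0.1 10.2] T [ 0.03  0.92 -0.03] th [-0.064, -0.056, -0.076]
   fx -5.2 fz 10.2 M 0.19 C 1.33 tz -0.03 knob? tooltilt -0.021
```

```bash
for i in 1 2 3; do python3 -m inch '[[[-0.004,0,0,0,0.003,0.05,0.8],[-0.004,0,0,0,0.003,0.05,0.8],[0,0,0,0,0,0,0.8]]]' >/dev/null; python3 f.py; done
```

```text
t19.8 z 0.0699 F [-5.2  0.3 10.9] T [ 0.03  0.89 -0.02] th [-0.075, -0.066, -0.088]
   fx -5.2 fz 10.9 M 0.17 C 1.40 tz -0.02 knob? tooltilt -0.030
t20.3 z 0.0690 F [-5.3 -0.4 11. ] T [ 0.    0.95 -0.04] th [-0.079, -0.07, -0.099]
   fx -5.2 fz 11.0 M 0.22 C 1.45 tz -0.04 knob? tooltilt -0.038
t20.7 z 0.0680 F [-4.8 -0.1 11.5] T [ 0.    0.97 -0.07] th [-0.086, -0.077, -0.1]
   fx -4.8 fz 11.5 M 0.30 C 1.62 tz -0.07 knob? tooltilt -0.046
```

```bash
sed -i 's/np.arange(-.1,/np.arange(-.2,/' h.py; for i in 1 2 3; do python3 -m inch '[[[-0.004,0,0,0,0.003,0.05,0.8],[0,0,0,0,0,0,0.8],[0,0,0,0,0,0,0.8]]]' >/dev/null; python3 f.py; done
```

```text
t21.2 z 0.0676 F [-4.8 -0.4 11.3] T [ 0.04  0.96 -0.04] th [-0.092, -0.083, -0.104]
   fx -4.8 fz 11.3 M 0.29 C 1.59 tz -0.04 knob? tooltilt -0.050
t21.6 z 0.0671 F [-5.1 -0.6 11.8] T [-0.01  1.   -0.07] th [-0.095, -0.089, -0.111]
   fx -5.0 fz 11.8 M 0.29 C 1.65 tz -0.07 knob? tooltilt -0.054
t22.1 z 0.0667 F [-5.4 -0.2 12.7] T [ 0.01  0.99 -0.06] th [-0.1, -0.09, -0.113]
   fx -5.4 fz 12.7 M 0.23 C 1.68 tz -0.06 knob? tooltilt -0.058
```

```bash
for i in 1 2 ; do python3 -m inch '[[[-0.004,0,0,0,0.003,0.05,0.8],[0,0,0,0,0,0,0.8],[0,0,0,0,0,0,0.8]]]' >/dev/null; python3 f.py; done
```

```text
t22.5 z 0.0663 F [-5.5 -0.6 13.8] T [-0.    1.11 -0.05] th [-0.104, -0.093, -0.113]
   fx -5.4 fz 13.8 M 0.35 C 1.95 tz -0.05 knob? tooltilt -0.062
t23.0 z 0.0663 F [-7.1 -0.7 17.6] T [-0.01  1.47 -0.03] th [-0.104, -0.092, -0.115]
   fx -7.0 fz 17.6 M 0.49 C 2.52 tz -0.03 knob? tooltilt -0.066
```

The hard stop is reached: z and lid angle stalled while the force rose, and I estimate about 5 N on the frame. Next I'll turn clockwise and watch the torque.

```bash
for i in 1 2 3; do python3 -m inch '[[[0,0,0.04,0,0,0,0.8],[0,0,0.04,0,0,0,0.8],[0,0,0.04,0,0,0,0.8],[0,0,0,0,0,0,0.8]]]' >/dev/null; python3 f.py; done
```

```text
t23.5 z 0.0663 F [-6.7 -0.8 18.4] T [ 0.02  1.43 -0.06] th [-0.103, -0.092, -0.113]
   fx -6.6 fz 18.4 M 0.50 C 2.64 tz -0.06 knob? tooltilt -0.066
t24.0 z 0.0663 F [-7.  -0.9 18.1] T [ 0.02  1.4  -0.11] th [-0.104, -0.092, -0.115]
   fx -6.9 fz 18.1 M 0.42 C 2.53 tz -0.11 knob? tooltilt -0.066
t24.6 z 0.0663 F [-6.1 -0.4 17.7] T [-0.03  1.39 -0.1 ] th [-0.104, -0.092, -0.114]
   fx -6.1 fz 17.7 M 0.53 C 2.61 tz -0.10 knob? tooltilt -0.066
```

```bash
for i in 1 2 3 4 5; do python3 -m inch '[[[0,0,0.04,0,0,0,0.8],[0,0,0.04,0,0,0,0.8],[0,0,0,0,0,0,0.8]]]' >/dev/null; python3 f.py; done
```

```text
t25.0 z 0.0663 F [-6.6 -0.5 17.5] T [-0.01  1.36 -0.09] th [-0.104, -0.092, -0.114]
   fx -6.5 fz 17.5 M 0.45 C 2.48 tz -0.09 knob? tooltilt -0.066
t25.5 z 0.0663 F [-6.7 -0.2 18.2] T [ 0.    1.36 -0.1 ] th [-0.103, -0.093, -0.114]
   fx -6.7 fz 18.2 M 0.42 C 2.54 tz -0.10 knob? tooltilt -0.066
t25.9 z 0.0663 F [-6.5 -0.2 17.8] T [-0.03  1.33 -0.06] th [-0.103, -0.093, -0.112]
   fx -6.5 fz 17.8 M 0.41 C 2.49 tz -0.06 knob? tooltilt -0.067
t26.4 z 0.0663 F [-6.7 -0.4 17.9] T [-0.02  1.32 -0.07] th [-0.104, -0.093, -0.112]
   fx -6.6 fz 17.9 M 0.38 C 2.46 tz -0.07 knob? tooltilt -0.067
t26.8 z 0.0663 F [-6.1 -0.6 18. ] T [-0.03  1.35 -0.12] th [-0.103, -0.092, -0.115]
   fx -6.0 fz 18.0 M 0.50 C 2.63 tz -0.12 knob? tooltilt -0.067
```

```bash
for i in 1 2 3; do python3 -m inch '[[[0,0,0.06,0,0,0,0.8],[0,0,0.06,0,0,0,0.8],[0,0,0.06,0,0,0,0.8],[0,0,0.06,0,0,0,0.8],[0,0,0,0,0,0,0.8]]]' |egrep 'width|gripper'; python3 f.py; done
python3 -c "
from h import *
print(rel(O)[1].as_matrix().round(3), robot.read_state()['qpos'].round(2)); cv2.imwrite('pics/w5.png',optics.read_camera('wrist')[:,:,::-1])"
```

```text
width: 0.0112
gripper_force: 46.8
t27.4 z 0.0663 F [-6.3 -0.7 18.3] T [-0.08  1.3  -0.09] th [-0.104, -0.093, -0.112]
   fx -6.2 fz 18.3 M 0.42 C 2.57 tz -0.09 knob? tooltilt -0.067
width: 0.0113
gripper_force: 46.8
t28.1 z 0.0663 F [-6.5 -0.5 18.1] T [-0.09  1.28 -0.12] th [-0.103, -0.092, -0.113]
   fx -6.4 fz 18.1 M 0.37 C 2.49 tz -0.12 knob? tooltilt -0.067
width: 0.0112
gripper_force: 46.8
t28.7 z 0.0663 F [-6.2 -0.7 17.5] T [-0.09  1.27 -0.04] th [-0.103, -0.092, -0.115]
   fx -6.1 fz 17.5 M 0.40 C 2.44 tz -0.04 knob? tooltilt -0.067
[[ 0.996 -0.051  0.066]
 [-0.051 -0.999 -0.01 ]
 [ 0.067  0.006 -0.998]] [-1.01  0.47  1.1   2.08 -0.56  0.85 -1.22]
```

```bash
python3 -m inch '[[[0,0,0,0,0,-0.04,0.8],[0,0,0,0,0,-0.04,0.8],[0,0,0,0,0,-0.04,0.8],[0,0,0,0,0,-0.04,0.8],[0,0,0,0,0,0,0.8]]]' >/dev/null; python3 f.py
python3 -m inch '[[[0,0,0,0,0,-0.04,0.8],[0,0,0,0,0,-0.04,0.8],[0,0,0,0,0,-0.04,0.8],[0,0,0,0,0,0,0.8]]]' >/dev/null; python3 f.py
```

```text
t29.3 z 0.0672 F [-1.9 -1.2  7.9] T [-0.23  0.66 -0.07] th [-0.095, -0.089, -0.113]
   fx -1.8 fz 7.9 M 0.40 C 1.36 tz -0.07 knob? tooltilt -0.068
t29.9 z 0.0680 F [ 3.9 -3.4  4.6] T [-0.65 -0.42 -0.08] th [-0.087, -0.078, -0.104]
   fx 4.1 fz 4.6 M 0.11 C 0.85 tz -0.08 knob? tooltilt -0.069
```

```bash
python3 -m inch '[[[0,0,0,0,0,0,2],[0,0,0,0,0,0,4],[0,0,0,0,0,0,6],[0,0,0,0,0,0,6],[0,0,0,0,0,0,6],[0,0,0,0,0,0,6],[0,0,0,0,0,0,6]]]' ; python3 f.py
python3 -m inch '[[[0,0,0,0,0,-1,6],[0,0,0,0,0,-2,6],[0,0,0,0,0,-3,6],[0,0,0,0,0,-3,6],[0,0,0,0,0,-3,6],[0,0,0,0,0,-2,6],[0,0,0,4,0,0,6],[0,0,0,4,0,0,6],[0,0,0,4,0,0,6],[0,0,0,0,0,0,6],[0,0,0,0,0,0,6]]]' ; python3 f.py
```

```text
clock: 30.5
ee_pos: [0.5055, 0.0217, 0.0666]
eef_rot: [0.003, 0.999, -0.025, 0.031]
wrist_force: [0.7, -0.2, -0.4]
width: 0.0599
gripper_force: 0.0
t30.6 z 0.0667 F [-0.3 -0.   0.2] T [-0.01  0.08  0.01] th [-0.086, 0.4, -0.104]
   fx -0.3 fz 0.2 M 0.03 C 0.04 tz 0.01 knob? tooltilt -0.062
clock: 31.62
ee_pos: [0.6076, 0.0155, 0.2148]
eef_rot: [0.006, 0.999, -0.027, 0.032]
wrist_force: [-0.4, -0.1, -0.2]
width: 0.0602
gripper_force: 0.0
t31.8 z 0.2148 F [-0.7  0.   0.2] T [ 0.04  0.08 -0.03] th [-0.087, -0.076, -0.103]
   fx -0.7 fz 0.2 M -0.02 C -0.02 tz -0.03 knob? tooltilt -0.063
```

```bash
python3 - <<'E'
from h import *
np.set_printoptions(precision=1,suppress=True,linewidth=200)
for n in("side","wrist"):
    im=optics.read_camera(n); cv2.imwrite(f"pics/{n}_end.png",im[:,:,::-1]); th=-.065
    m=(im.max(2)<110).astype(np.uint8); _,lab,st,ce=cv2.connectedComponentsWithStats(m)
    u,v=proj(n,lidpt(.13,th,.03)).round().astype(int)
    if not(0<=u<512 and 0<=v<384): print(n,"out",u,v); continue
    l=lab[v,u]; print(n,(u,v),l,st[l],ce[l])
    c=max(cv2.findContours((lab==l).astype(np.uint8),0,2)[0],key=cv2.contourArea)[:,0]
    print("extremes L,R,T,B",c[c[:,0].argmin()],c[c[:,0].argmax()],c[c[:,1].argmin()],c[c[:,1].argmax()])
    for k in(0,1.2,1.4,1.57): print(k,"nose",proj(n,lidpt(.13+.032*np.sin(k),th,.037,-.032*np.cos(k))),"tail",proj(n,lidpt(.13-.023*np.sin(k),th,.037,.023*np.cos(k))))
E
```

```text
side (np.int64(207), np.int64(206)) 31 [191 199  31  23 478] [207.5 209.7]
extremes L,R,T,B [191 206] [221 212] [217 199] [206 221]
0 nose [208.5 217.2] tail [205.8 194.3]
1.2 nose [191.9 211.2] tail [217.5 198.3]
1.4 nose [190.8 208.8] tail [218.3 200. ]
1.57 nose [190.4 206.6] tail [218.7 201.6]
wrist (np.int64(262), np.int64(296)) 1 [     0      0    512    384 108698] [267.9 220.6]
extremes L,R,T,B [0 0] [511 383] [0 0] [  0 383]
0 nose [298.1 301.2] tail [236.6 300. ]
1.2 nose [274.1 329.1] tail [253.6 278.9]
1.4 nose [267.4 330.6] tail [258.6 277.8]
1.57 nose [261.5 330.9] tail [263.1 277.5]
```

```bash
python3 -c "
from rig import robot
print(robot.hand_in())"
```

```text
the job is handed in; nothing more can be done
None
```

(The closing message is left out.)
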